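# Clamp the wide blow pipe of the air-cushion inflator

## Robot

A 7-joint arm with a two-finger parallel gripper is mounted at the origin on a cart in front of the work surface, level with it; the furniture and walls round the work are solid. World frame = base frame: x ahead of the robot, y to its left, z up, the work surface at z = 0. Lengths are in m, angles in rad, forces in N, time in s.
With the tool pointing down it reaches from about 0.425 to 0.875 m from the base axis. Payload 8.4 kg.
Tool frame: the origin (TCP) lies midway between the tips of the shut fingers; the grasp point (between the pads) lies 19 mm behind it; x points along the fingers, z is the direction in which the jaws open and shut, and the axes are right-handed (so a half turn about x gives the same grasp; the last joint's range is limited). The gripper opens to 85 mm and grips with 20 to 120 N. Pads are 22 mm wide; open, the fingers measure 114 mm over their backs; the gripper's body (76 mm by 85 mm) begins 54 mm behind the grasp point. The pads swing forward as they close: fully open they stand 13 mm farther back than shut.
Start: joints at [1.233, 0.333, 0.04, 1.465, -0.013, 1.343, -0.059], TCP at [0.154, -0.632, 0.231] pointing down, gripper open.
Joint ranges: [-2.58, 2.58], [-0.38, 2.09], [-1.3, 1.39], [0.25, 2.4], [-1.5, 4.64], [0.08, 2.09], [-2.65, 2.65]. Speed limits (rad/s): [2.22, 2.22, 2.79, 2.79, 3.14, 3.14, 3.14].

## Interface

Orientations are given as a rotation vector (axis times angle).
In Python, from workcell import r, vision, ticket gives the robot as it stands.
- The arm moves only by the tool move_arm, never from a script. Its argument "series" is a list of rows, each a list of 7 numbers: the shift along the tool's x, y, z in mm, then the turn, a rotation vector about the tool's x, y, z in degrees, then the finger opening in mm, from 0 to 85.4. A call has 1 to 5 rows; each row is the pose to reach, as a shift and turn from the pose commanded when the call began, along the tool's axes at that moment; what a row does not reach only later rows make up. A row lasts 1/8 s, in which the tool goes at most 62.5 mm and 10.7 degrees, less where a joint would pass 70% of its speed; a pose out of reach is approached as far as the arm can. A call with a gripper value outside its range is refused whole. The fingers move at their own pace and stop on an object; "force" is the grip in N (left out, the last holds). Time passes only in rows, so rows that repeat a pose let the fingers close. It gives the time, the measured TCP pose, the force and the opening at its end, in the units of the state.
- r.get_state(): the state, without advancing time (a new reading comes with each control period).
- vision.read_camera(name): name is "scene" or "top" or "wrist"; returns the picture (384x512x3 uint8, red, green, blue); there is no depth.
- vision.get_calibration(name): a dict with "fx", "fy", "cx", "cy" (pixels), "R" (3x3) and "t" (3): a world point X has camera coordinates R X + t. Camera axes: x right, y down, z forward; pixel columns grow to the right and rows downward; lengths in m; the calibration is good to about 2 mm. A picture is of the moment at which its call begins: read the wrist's pose just before it. get_calibration takes no time and is no camera call; for the wrist camera it gives the pose at the moment of the call.
- ticket.job_done(): hands the job in, once; it reports no verdict.
Trained networks look in the newest picture that a camera, given by its name, has taken for a name from the list of things; names that differ only in an ending like _2 or _b are one class to them, and where a whole thing is asked for, a point or a joint stands for the part that bears it (a point fixed in the world has none). Each returns a list of dicts, best first, with "p" (0 to 1); they miss things now and then, are a little off and sometimes report something else, mostly with a low value. They report only what shows in the picture. A call takes as long as a camera call.
- vision.find_in(name, camera): "location" ([row, column] in pixels, amid what is visible of it).
The state is a dict: "clock": time; "q": joint angles; "qvel": joint speeds; "tau": joint torques, N m; "eef_pos": TCP position; "tcp_rot": TCP orientation; "ft_force": force on the tool from outside, world axes, zero at the start; "ft_torque": the same for the moment, N m; "gripper_width": finger opening in m.
Only numpy, scipy, OpenCV 4.12 (cv2) and the standard library are available. Lean on these libraries where they do the work, as an engineer would, in place of code of your own. Each camera call takes 0.05 s, during which the arm holds its last target. There are 200 camera calls.

## Task

Two air-cushion inflators stand on the packing table, and the band clamp of each hangs loose on its grey blow pipe. On the inflator with the wider pipe, slide the clamp along the pipe towards the blower until it sits over the barbed stub, up against the raised bead; only then turn its butterfly key clockwise (seen from above) until it is snug, with the wings in line with the pipe. Leave the clamp of the narrow pipe as it is.

Things in the scene. Friction and masses are not known exactly. Their poses are not given: they have to be found in the camera images.
- wide_key (a point): Centre of the wide clamp's steel butterfly key, to grip from above: upright plate 47 mm long (its x axis), 9 thick (y), 25 high, 132 mm above the table, on an 8 mm vertical screw shaft beside the pipe (axis through this point; bare for 30 mm below the plate). Clamp and key slide together along the 56 mm grey pipe (top 32 mm below this point), friction 2.5 N; the band can't come off or roll.
- wide_seat (a point): Where the key's centre is when the wide clamp's band is over the barbed stub against the raised bead, the end of its slide (45 to 60 mm from the start; same height). x axis: along the pipe from nozzle to blower, the way to slide; z up. The blower's face is 65 mm beyond; the blower is 125 x 125 mm and 120 high. The key is the highest part of the inflator.
- wide_screw (a joint): Turn of the wide clamp's screw and key about the vertical, rad; grows clockwise seen from above. 0 is loose; 1.3 is snug, a firm stop with the key's wings in line with the pipe. Starts at 0 to 0.2, the wings lying across the pipe (about 65 to 75 degrees to it). Takes about 0.05 N m and stays where it is left.
- narrow_key (a point): A point on one wing (14 mm off the shaft) of the key of the other inflator's clamp, which is to be left alone: a like key at the same height, but its grey pipe is only 34 mm across and its blower smaller (105 x 100 mm). Which inflator stands left and which right varies.

How it is judged:
By the outcome, as a careful person would: the job done as asked, in the order asked, and still so for the second after the job is handed in, with the robot touching nothing.
It also fails if it takes over 35 s, if anything falls off the work surface, if the arm or the gripper's body presses on something with over 40 N, if the wrist force passes 120 N, or if a joint passes its speed limit or range.

## Working session

There is one attempt and no reset: what is moved stays moved. The work goes in short steps, Python scripts to look and compute and a tool call to move; the robot and the scene stay as the last step left them, time stands still between calls to the robot, and variables do not carry over. Pictures are saved under pics/ and viewed, about 8 in all and at most 12, crops included, and the job is handed in when it is done.

Besides the shell and the picture viewer there is one more tool, called after "Call:" as name(argument=value, ...), one argument or row to a line, values as JSON. move_arm: Moves the arm, as the interface text tells. Its arguments: {"type":"object","properties":{"series":{"type":"array","items":{"type":"array","items":{"type":"number"}}},"force":{"type":"number"}},"required":["series"]}

```bash
mkdir -p pics; ls; cat > h.py <<'E'
import numpy as np, cv2
from scipy.spatial.transform import Rotation as Ro
from workcell import r, vision, ticket
def snap(c,fn=None):
    k=vision.get_calibration(c); im=vision.read_camera(c)
    if fn: cv2.imwrite('pics/'+fn,im[:,:,::-1])
    return im,k
def ray(k,px):
    R=np.array(k['R']);t=np.array(k['t'])
    d=R.T@np.array([(px[1]-k['cx'])/k['fx'],(px[0]-k['cy'])/k['fy'],1]); return -R.T@t,d
def onz(k,px,z):
    o,d=ray(k,px); return o+d*(z-o[2])/d[2]
def proj(k,X):
    c=np.array(k['R'])@X+np.array(k['t']); return np.array([k['cy']+k['fy']*c[1]/c[2],k['cx']+k['fx']*c[0]/c[2]])
def totool(dw):
    s=r.get_state(); return Ro.from_rotvec(s['tcp_rot']).inv().apply(dw)
E
python3 - <<'E'
from h import *
np.set_printoptions(precision=3,suppress=True)
s=r.get_state(); print(s['clock'],s['eef_pos'],s['gripper_width']); print(Ro.from_rotvec(s['tcp_rot']).as_matrix())
ims=[]
for c in ['top','scene']:
    im,k=snap(c); ims.append(im); print(c,ray(k,[192,256]))
    for n in ['wide_key','wide_seat','narrow_key','wide_screw']:
        print(n,[(np.round(f['location']),round(f['p'],2),onz(k,f['location'],.125)) for f in vision.find_in(n,c)[:3]])
    cv2.imwrite(f'pics/{c}1.png',cv2.resize(im[:,:,::-1],(800,600)))
E
```

```text
pics
0.0 [ 0.154 -0.631  0.23 ] 0.08555800536580385
[[-0.001  0.972  0.236]
 [ 0.002  0.236 -0.972]
 [-1.    -0.    -0.002]]
top (array([0.32 , 0.194, 1.133]), array([ 0.211, -0.021, -0.977]))
wide_key [(array([229., 175.]), 0.51, array([0.47 , 0.346, 0.125]))]
wide_seat [(array([195., 167.]), 0.92, array([0.543, 0.36 , 0.125]))]
narrow_key [(array([198., 343.]), 0.53, array([ 0.512, -0.011,  0.125])), (array([229., 176.]), 0.21, array([0.47 , 0.345, 0.125]))]
wide_screw [(array([229., 177.]), 0.4, array([0.47 , 0.343, 0.125]))]
scene (array([-0.095,  0.477,  0.678]), array([ 0.709, -0.32 , -0.628]))
wide_key [(array([232., 188.]), 0.71, array([0.478, 0.342, 0.125]))]
wide_seat [(array([249., 164.]), 0.91, array([0.456, 0.39 , 0.125])), (array([167., 353.]), 0.46, array([ 0.523, -0.011,  0.125]))]
narrow_key [(array([167., 354.]), 0.64, array([ 0.522, -0.012,  0.125]))]
wide_screw [(array([234., 189.]), 0.67, array([0.473, 0.341, 0.125]))]
```

View pics/top1.png

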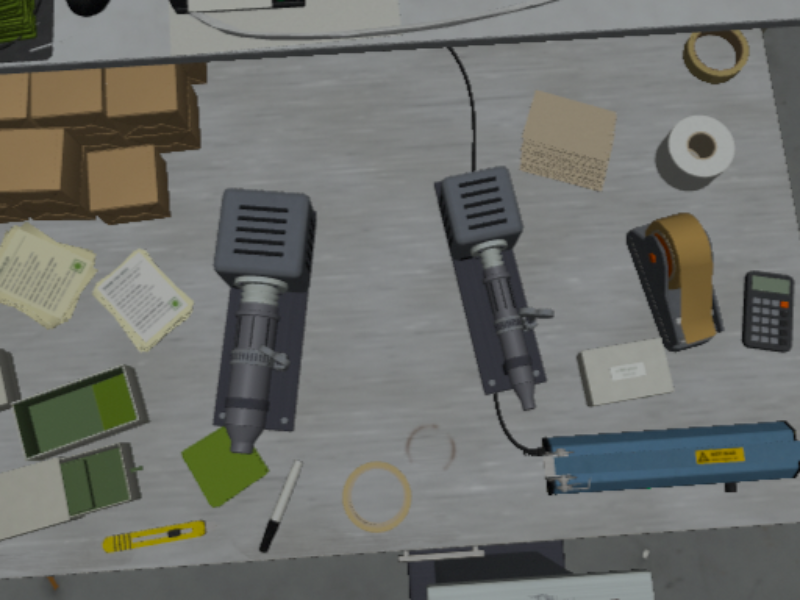

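View pics/scene1.png

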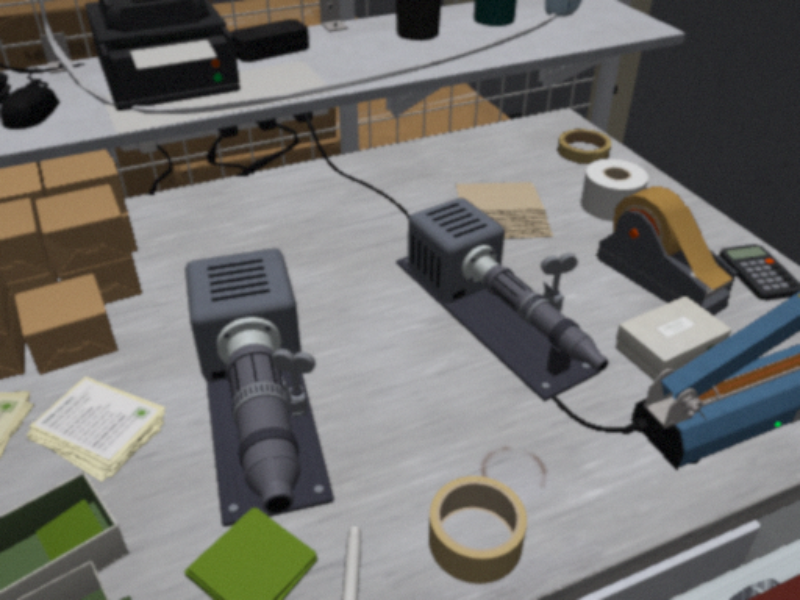

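The wide inflator is the left one, with its key at about (275,357) in the top view. The narrow one is on the right, with its key at (537,314). The wide pipe runs from (242,445) to (262,280).

```bash
cat >> h.py <<'E'
def rows(P,yaw,w):
    "P world TCP targets, yaw change deg (CCW from above, from now) per row; prints rows in tool frame"
    s=r.get_state(); p=np.array(s['eef_pos'])
    for q,a in zip(P,yaw): print(np.round(totool(np.array(q)-p)*1000,1), 'turn x',-a, w)
E
python3 - <<'E'
from h import *
np.set_printoptions(precision=4,suppress=True)
k=vision.get_calibration('top'); s=.64
def w(u,v,z): return onz(k,[v*s,u*s],z)
for a,b,z in [((242,435),(262,280),.072),((215,428),(232,290),.01),((293,430),(307,310),.01),((216,275),(224,190),.12),((299,287),(311,196),.12)]:
    A=w(*a,z);B=w(*b,z); d=B-A; print(A,B,np.degrees(np.arctan2(d[1],d[0])))
k2=vision.get_calibration('scene')
o1,d1=ray(k,[229,175.5]);o2,d2=ray(k2,[233,188.5])
t=np.linalg.lstsq(np.c_[d1,-d2],o2-o1,rcond=None)[0];print(o1+d1*t[0],o2+d2*t[1])
print(w(275,357,.132), r.get_state()['q'])
P=[[.22,-.60,.25],[.28,-.56,.25],[.33,-.52,.25],[.38,-.48,.25],[.42,-.43,.25]]
rows(P,[0,0,0,0,0],85)
E
```

```text
[0.3737 0.4013 0.072 ] [0.5913 0.3675 0.072 ] -8.840265221877944
[0.3895 0.4525 0.01  ] [0.5946 0.4234 0.01  ] -8.063135309002014
[0.3791 0.3391 0.01  ] [0.5562 0.3113 0.01  ] -8.921803051092686
[0.5903 0.4224 0.12  ] [0.7129 0.4092 0.12  ] -6.170340749441495
[0.5658 0.3094 0.12  ] [0.696  0.2874 0.12  ] -9.593824197151529
[0.4686 0.3445 0.1329] [0.4681 0.3434 0.1326]
[0.4697 0.3435 0.132 ] [ 1.2328  0.3332  0.0399  1.4654 -0.0134  1.3433 -0.0585]
[-18.7  71.8 -14.9] turn x 0 85
[-18.7 139.6 -39.6] turn x 0 85
[-18.7 197.6 -66.7] turn x 0 85
[-18.7 255.7 -93.7] turn x 0 85
[ -18.7  306.4 -132.8] turn x 0 85
```

Call:
move_arm(
  series=[
    [-19,55,-12,0,0,0,85],
    [-19,110,-30,0,0,0,85],
    [-19,165,-52,0,0,0,85],
    [-19,218,-80,0,0,0,85],
    [-19,260,-120,0,0,0,85],
  ],
)

```text
clock: 1.12
eef_pos: [0.3799, -0.4518, 0.2502]
tcp_rot: [1.031, 1.313, -1.03]
ft_force: [0.9, -0.3, -0.5]
gripper_width: 0.085
```

Call:
move_arm(
  series=[
    [0,40,-45,0,0,0,85],
    [0,70,-98,0,0,0,85],
    [0,95,-155,0,0,0,85],
    [0,110,-212,0,0,0,85],
    [0,120,-270,0,0,0,85],
  ],
)

```text
clock: 1.75
eef_pos: [0.4308, -0.1606, 0.2505]
tcp_rot: [1.031, 1.312, -1.031]
ft_force: [1.0, 0.4, 1.2]
gripper_width: 0.0848
```

Call:
move_arm(
  series=[
    [0,40,-45,-10,0,0,85],
    [0,65,-95,-20,0,0,85],
    [0,82,-150,-30,0,0,85],
    [0,95,-210,-40,0,0,85],
    [0,105,-270,-48,0,0,85],
  ],
)

```text
clock: 2.38
eef_pos: [0.4687, 0.1263, 0.2506]
tcp_rot: [0.384, 1.536, -0.384]
ft_force: [0.7, 0.2, 0.1]
gripper_width: 0.085
```

```bash
python3 - <<'E'
from h import *
s=r.get_state();print(s['eef_pos'],s['q'],Ro.from_rotvec(s['tcp_rot']).as_matrix().round(3))
rows([[.46,.33,.25]],[0],85)
E
```

```text
[0.46867157 0.12632878 0.25063565] [ 0.30523077  0.02102421 -0.6606822   1.79514865  0.013626    1.32902642
 -0.84808739] [[ 0.001  0.47   0.883]
 [-0.     0.883 -0.47 ]
 [-1.     0.     0.001]]
[   0.6  175.7 -103.4] turn x 0 85
```

Call:
move_arm(
  series=[
    [0,44,-26,0,0,0,85],
    [0,88,-52,0,0,0,85],
    [0,132,-78,0,0,0,85],
    [0,176,-103,0,0,0,85],
    [0,176,-103,0,0,0,85],
  ],
)

```text
clock: 3.0
eef_pos: [0.4598, 0.3326, 0.2503]
tcp_rot: [0.384, 1.539, -0.381]
ft_force: [-0.4, 0.3, -0.4]
gripper_width: 0.0856
```

```bash
python3 - <<'E'
from h import *
s=r.get_state();print(s['eef_pos'],s['q'])
im,k=snap('wrist')
cv2.imwrite('pics/w1.png',cv2.resize(im[:,:,::-1],(800,600)))
print(ray(k,[192,256]))
for n in ['wide_key','wide_screw','wide_seat']:
    print(n,[(np.round(f['location']),round(f['p'],2),onz(k,f['location'],.132)) for f in vision.find_in(n,'wrist')[:3]])
print(proj(k,[.468,.344,.132]))
E
```

```text
[0.45980852 0.33255857 0.25028803] [ 4.67538901e-04  2.46775104e-01 -8.24657201e-01  1.60939498e+00
  1.81612012e-01  1.36528006e+00 -1.33418293e+00]
(array([0.49280682, 0.39416262, 0.39246067]), array([-0.11848094, -0.24949498, -0.9612297 ]))
wide_key [(array([166., 260.]), 0.65, array([0.4733762 , 0.34456391, 0.132     ]))]
wide_screw [(array([167., 262.]), 0.64, array([0.47506266, 0.34292505, 0.132     ]))]
wide_seat [(array([ 89., 334.]), 0.58, array([0.55034506, 0.37054061, 0.132     ]))]
[169.57860121 253.92200497]
```

View pics/w1.png

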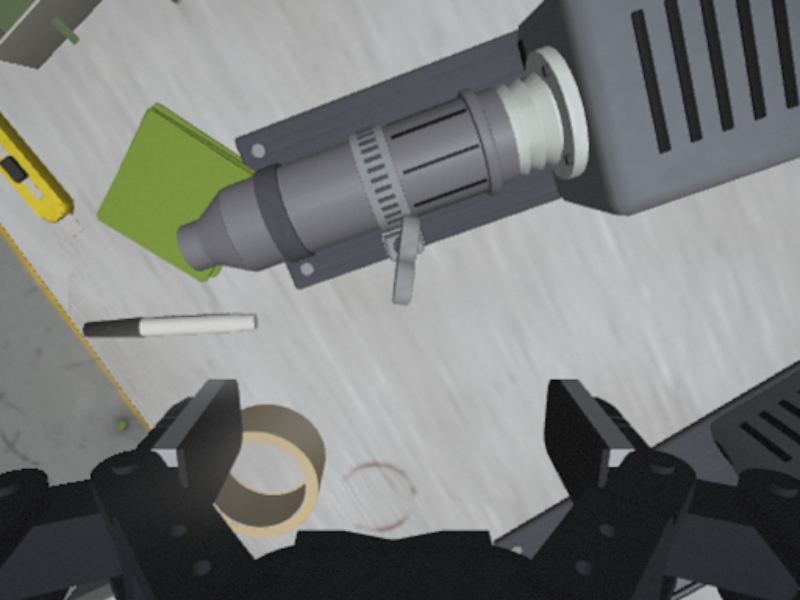

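The wrist view shows the key plate from (410,218) to (402,303), the band at (380,175) and the bead ring at (482,140).

```bash
python3 - <<'E'
from h import *
np.set_printoptions(precision=4,suppress=True)
k=vision.get_calibration('wrist'); s=.64
def w(u,v,z): return onz(k,[v*s,u*s],z)
h=lambda A,B:np.degrees(np.arctan2(*(B-A)[1::-1]))
A,B=w(410,218,.1445),w(402,303,.1445);print('key',A,B,(A+B)/2,h(B,A),np.linalg.norm(A-B))
A,B=w(383,232,.12),w(400,303,.12);print(A,B)
A,B=w(255,166,.072),w(463,92,.072);print('pipeL',h(A,B),A)
A,B=w(305,257,.072),w(490,195,.072);print('pipeR',h(A,B))
A,B=w(378,175,.1),w(482,140,.1);print('slide',A,B,np.linalg.norm(A-B))
T=Ro.from_rotvec(r.get_state()['tcp_rot']).as_matrix();print('jaw',np.degrees(np.arctan2(T[1,2],T[0,2])))
A,B=w(236,138,.01),w(519,33,.01);print('base',h(A,B))
A,B=w(302,288,.01),w(560,202,.01);print('base',h(A,B))
E
```

```text
key [0.4884 0.3576 0.1445] [0.4649 0.322  0.1445] [0.4767 0.3398 0.1445] 56.65582917825231 0.042656360025109016
[0.4716 0.3548 0.12  ] [0.461  0.3159 0.12  ]
pipeL -9.876767359274949 [0.4188 0.4207 0.072 ]
pipeR -9.932460317651811
slide [0.4827 0.3814 0.1   ] [0.5413 0.3707 0.1   ] 0.05960092374313422
jaw -28.41616569420859
base -9.462645118647558
base -9.74859034849827
```

Call:
move_arm(
  series=[
    [27,5,3,2,0,0,85],
    [54,10,5,4,0,0,85],
    [76,15,7,5,0,0,85],
    [76,15,7,5,0,0,85],
  ],
)

```text
clock: 3.7
eef_pos: [0.4748, 0.3369, 0.1729]
tcp_rot: [0.455, 1.524, -0.458]
ft_force: [0.1, -0.7, 1.5]
gripper_width: 0.0851
```

```bash
python3 - <<'E'
from h import *
s=r.get_state();print(s['eef_pos'],s['q'],Ro.from_rotvec(s['tcp_rot']).as_matrix().round(3))
im,k=snap('wrist')
for z in (.132,.1445):
  print([(np.round(f['location']),round(f['p'],2),onz(k,f['location'],z)) for f in vision.find_in('wide_key','wrist')[:2]])
cv2.imwrite('pics/w2.png',cv2.resize(im[:,:,::-1],(800,600)))
E
```

```text
[0.47481424 0.33687153 0.17285372] [-0.04306716  0.33499058 -0.78748631  1.67658714  0.24855107  1.23667716
 -1.46794875] [[-0.002  0.55   0.835]
 [-0.002  0.835 -0.55 ]
 [-1.    -0.003 -0.001]]
[(array([211., 241.]), 0.69, array([0.47268772, 0.3448607 , 0.132     ]))]
[(array([211., 241.]), 0.69, array([0.47548167, 0.34833934, 0.1445    ]))]
```

View pics/w2.png

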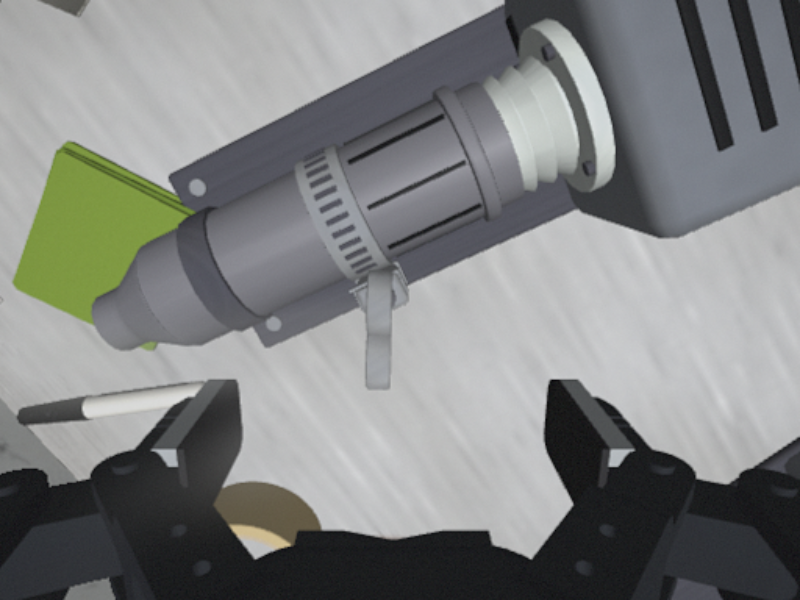

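The key plate is parallel to the pads, spanning (380,270) to (378,388) with the fingers centred at about column 395. I'm descending.

Call:
move_arm(
  series=[
    [20,2,-2,0,0,0,85],
    [40,4,-5,0,0,0,85],
    [59,5,-5,0,0,0,85],
    [59,5,-5,0,0,0,85],
  ],
  force=30,
)

```text
clock: 4.35
eef_pos: [0.4725, 0.3443, 0.1131]
tcp_rot: [0.453, 1.525, -0.457]
ft_force: [-0.1, -0.2, 0.1]
gripper_width: 0.0852
```

Call:
move_arm(
  series=[
    [0,0,0,0,0,0,20],
    [0,0,0,0,0,0,20],
    [0,0,0,0,0,0,20],
    [0,0,0,0,0,0,20],
    [0,0,0,0,0,0,20],
  ],
  force=30,
)

```text
clock: 4.97
eef_pos: [0.4736, 0.3451, 0.1155]
tcp_rot: [0.456, 1.522, -0.455]
ft_force: [-0.1, -0.1, 0.3]
gripper_width: 0.0201
```

```bash
python3 - <<'E'
from h import *
s=r.get_state();print(s['eef_pos'],s['gripper_width'],s['ft_force'])
im,k=snap('wrist')
cv2.imwrite('pics/w3.png',cv2.resize(im[:,:,::-1],(800,600)))
E
```

```text
[0.47361776 0.34505779 0.11547788] 0.0201229910388631 [-0.05999277 -0.05290712  0.33386471]
```

View pics/w3.png

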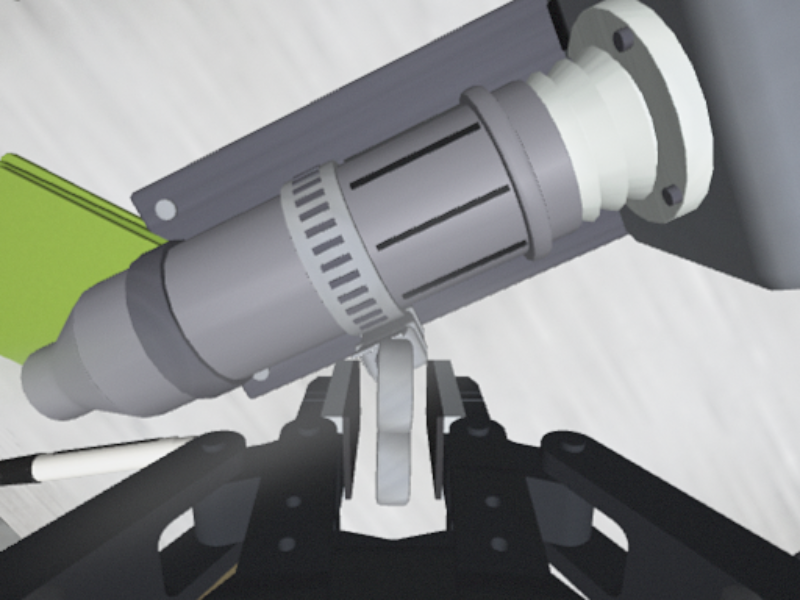

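The closing jaws straddle the key, with its plate at columns 378–412, parallel and centred. I'm closing on it.

Call:
move_arm(
  series=[
    [0,0,0,0,0,0,4],
    [0,0,0,0,0,0,4],
    [0,0,0,0,0,0,4],
  ],
  force=40,
)

```text
clock: 5.4
eef_pos: [0.4736, 0.3449, 0.1155]
tcp_rot: [0.456, 1.522, -0.456]
ft_force: [-0.2, -1.3, 2.7]
gripper_width: 0.0082
```

Call:
move_arm(
  series=[
    [0,2,4.6,0,0,0,4],
    [0,6.1,13.7,0,0,0,4],
    [0,10.1,22.9,0,0,0,4],
    [0,14.1,32,0,0,0,4],
    [0,16.2,36.6,0,0,0,4],
  ],
)

```text
clock: 6.02
eef_pos: [0.5139, 0.3389, 0.1154]
tcp_rot: [0.457, 1.522, -0.455]
ft_force: [-3.1, 2.1, 3.6]
gripper_width: 0.008
```

```bash
python3 - <<'E'
from h import *
s=r.get_state();print(s['eef_pos'],s['gripper_width'],s['ft_force'],s['ft_torque'],s['q'],Ro.from_rotvec(s['tcp_rot']).as_matrix().round(3))
im,k=snap('wrist')
cv2.imwrite('pics/w4.png',cv2.resize(im[:,:,::-1],(800,600)))
E
```

```text
[0.51387471 0.33888746 0.11536453] 0.008033259843647876 [-3.07818107  2.10098254  3.60962348] [0.45195536 0.68165843 0.00252996] [-0.07136726  0.45133747 -0.74431489  1.65937511  0.32752421  1.1591673
 -1.48005454] [[ 0.     0.55   0.835]
 [ 0.001  0.835 -0.55 ]
 [-1.     0.001 -0.   ]]
```

View pics/w4.png

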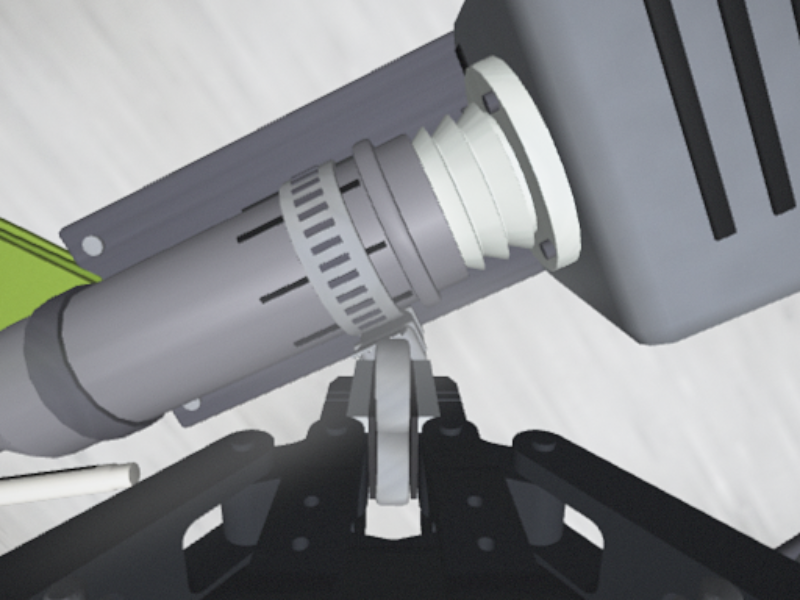

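The clamp slides with the key. The band's right edge at (345,200) is a short way from the bead at (375,200).

Call:
move_arm(
  series=[
    [0,1.2,2.7,0,0,0,4],
    [0,2.4,5.5,0,0,0,4],
    [0,2.4,5.5,0,0,0,4],
  ],
)

```text
clock: 6.45
eef_pos: [0.5192, 0.338, 0.1154]
tcp_rot: [0.456, 1.522, -0.454]
ft_force: [-0.0, 4.6, 0.4]
gripper_width: 0.0087
```

Call:
move_arm(
  series=[
    [0,0.8,1.8,0,0,0,4],
    [0,0.8,1.8,0,0,0,4],
  ],
)

```text
clock: 6.7
eef_pos: [0.5205, 0.3378, 0.1154]
tcp_rot: [0.456, 1.523, -0.455]
ft_force: [-2.6, 5.3, 0.6]
gripper_width: 0.0086
```

Call:
move_arm(
  series=[
    [0,0.8,1.8,0,0,0,4],
    [0,0.8,1.8,0,0,0,4],
  ],
)

```text
clock: 6.95
eef_pos: [0.5208, 0.3378, 0.1153]
tcp_rot: [0.454, 1.525, -0.455]
ft_force: [-8.5, 4.7, 5.9]
gripper_width: 0.0083
```

Call:
move_arm(
  series=[
    [0,0.8,1.8,0,0,0,4],
    [0,0.8,1.8,0,0,0,4],
  ],
)

```text
clock: 7.2
eef_pos: [0.5212, 0.3378, 0.1153]
tcp_rot: [0.452, 1.528, -0.455]
ft_force: [-15.3, 2.4, 9.6]
gripper_width: 0.0082
```

```bash
python3 - <<'E'
from h import *
s=r.get_state();print(s['eef_pos'],s['gripper_width'],s['ft_force'],s['ft_torque'],s['q'])
im,k=snap('wrist')
cv2.imwrite('pics/w5.png',cv2.resize(im[:,:,::-1],(800,600)))
E
```

```text
[0.52115101 0.33777293 0.1153093 ] 0.008182604605543346 [-15.27724386   2.37787938   9.59830378] [ 0.68183698  3.24954304 -0.03875531] [-0.07126899  0.46550144 -0.74007393  1.64057914  0.33143454  1.17053738
 -1.46909632]
```

View pics/w5.png

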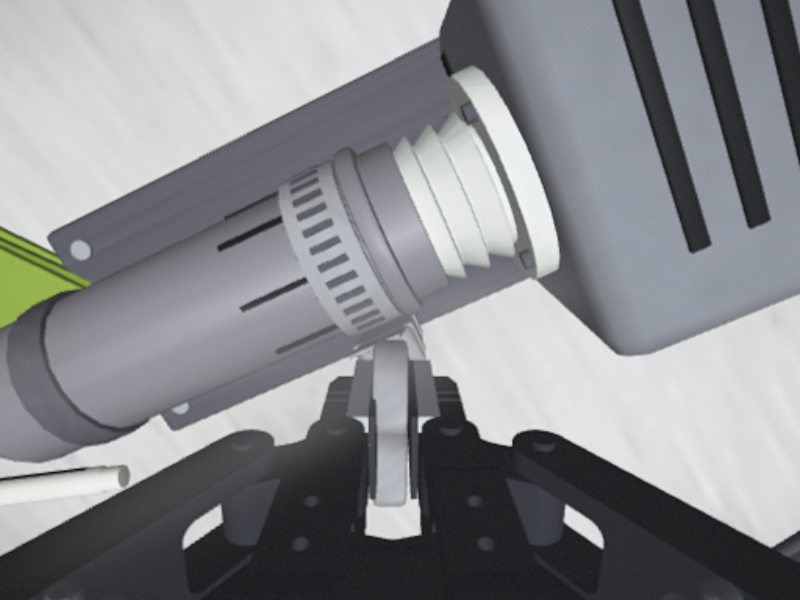

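The band now touches the bead, with its right edge against the ring at (350,200), and the force is up to 15 N with no travel. I'll ease the preload, then turn.

Call:
move_arm(
  series=[
    [0,-1,-2.2,0,0,0,4],
    [0,-1,-2.2,7,0,0,4],
    [0,-1,-2.2,14,0,0,4],
    [0,-1,-2.2,21,0,0,4],
    [0,-1,-2.2,21,0,0,4],
  ],
)

```text
clock: 7.88
eef_pos: [0.5211, 0.3373, 0.1153]
tcp_rot: [0.739, 1.442, -0.741]
ft_force: [-6.8, 2.1, 4.1]
gripper_width: 0.0082
```

```bash
cat > st.py <<'E'
from h import *
s=r.get_state();T=Ro.from_rotvec(s['tcp_rot']).as_matrix()
print(s['clock'],s['eef_pos'].__array__().round(4) if hasattr(s['eef_pos'],'__array__') else s['eef_pos'],'jaw',np.degrees(np.arctan2(T[1,2],T[0,2])),s['gripper_width'],np.round(s['ft_force'],1),np.round(s['ft_torque'],2),np.round(s['q'],3))
E
python3 st.py
```

```text
7.875 [0.5211 0.3373 0.1153] jaw -54.36361333871242 0.008221772748887341 [-6.8  2.1  4.1] [ 0.79  1.27 -0.07] [-0.121  0.443 -0.67   1.647  0.295  1.156 -1.813]
```

Call:
move_arm(
  series=[
    [0,0,0,8,0,0,4],
    [0,0,0,16,0,0,4],
    [0,0,0,24,0,0,4],
    [0,0,0,32,0,0,4],
    [0,0,0,32,0,0,4],
  ],
)

```text
clock: 8.5
eef_pos: [0.5215, 0.3365, 0.1154]
tcp_rot: [1.161, 1.238, -1.165]
ft_force: [-5.3, 0.3, 5.0]
gripper_width: 0.0082
```

```bash
python3 st.py
```

```text
8.5 [0.5215 0.3365 0.1154] jaw -86.41652058910998 0.00824151886693152 [-5.3  0.3  5. ] [ 0.26  1.21 -0.05] [-0.196  0.42  -0.568  1.651  0.243  1.144 -2.335]
```

Call:
move_arm(
  series=[
    [0,0,0,5,0,0,4],
    [0,0,0,10,0,0,4],
    [0,0,0,12,0,0,4],
    [0,0,0,12,0,0,4],
  ],
)

```text
clock: 9.0
eef_pos: [0.5214, 0.3362, 0.1154]
tcp_rot: [1.313, 1.137, -1.317]
ft_force: [-6.2, -0.1, 6.4]
gripper_width: 0.0083
```

```bash
python3 st.py
```

```text
9.0 [0.5214 0.3362 0.1154] jaw -98.32314652583254 0.008316772925362486 [-6.2 -0.1  6.4] [0.02 1.39 0.2 ] [-0.224  0.412 -0.531  1.652  0.226  1.141 -2.529]
```

Call:
move_arm(
  series=[
    [0,0,0,2,0,0,4],
    [0,0,0,3,0,0,4],
    [0,0,0,3,0,0,4],
  ],
)

```text
clock: 9.38
eef_pos: [0.5212, 0.3362, 0.1154]
tcp_rot: [1.349, 1.109, -1.354]
ft_force: [-7.1, -2.1, 7.0]
gripper_width: 0.0082
```

```bash
python3 st.py
```

```text
9.375 [0.5212 0.3362 0.1154] jaw -101.20449870959095 0.008241229980118918 [-7.1 -2.1  7. ] [-0.32  1.42  1.17] [-0.236  0.409 -0.516  1.653  0.219  1.14  -2.575]
```

Firm stop felt: the moment rose to 1.2 N m. I'll ease off, release and lift.

Call:
move_arm(
  series=[
    [0,0,0,-1.5,0,0,4],
    [0,0,0,-1.5,0,0,35],
    [0,0,0,-1.5,0,0,35],
    [0,0,0,-1.5,0,0,35],
  ],
)

```text
clock: 9.88
eef_pos: [0.5227, 0.3364, 0.1152]
tcp_rot: [1.335, 1.122, -1.335]
ft_force: [-0.2, -0.1, -0.8]
gripper_width: 0.0348
```

Call:
move_arm(
  series=[
    [-10,0,0,-1.5,0,0,35],
    [-30,0,0,-1.5,0,0,35],
    [-60,0,0,-1.5,0,0,35],
    [-90,0,0,-1.5,0,0,35],
    [-90,0,0,-1.5,0,0,35],
  ],
)

```text
clock: 10.5
eef_pos: [0.5236, 0.3381, 0.2098]
tcp_rot: [1.32, 1.136, -1.31]
ft_force: [0.4, 0.4, -0.1]
gripper_width: 0.035
```

```bash
python3 st.py; python3 - <<'E'
from h import *
im,k=snap('wrist')
cv2.imwrite('pics/w6.png',cv2.resize(im[:,:,::-1],(800,600)))
im,k=snap('top'); cv2.imwrite('pics/t2.png',cv2.resize(im[90:290,100:380,::-1],(800,571),interpolation=cv2.INTER_CUBIC))
E
```

```text
10.5 [0.5236 0.3381 0.2098] jaw -98.31940327308723 0.03504235564050911 [ 0.4  0.4 -0.1] [ 0.01  0.01 -0.03] [-0.216  0.337 -0.54   1.545  0.178  1.303 -2.494]
```

View pics/w6.png

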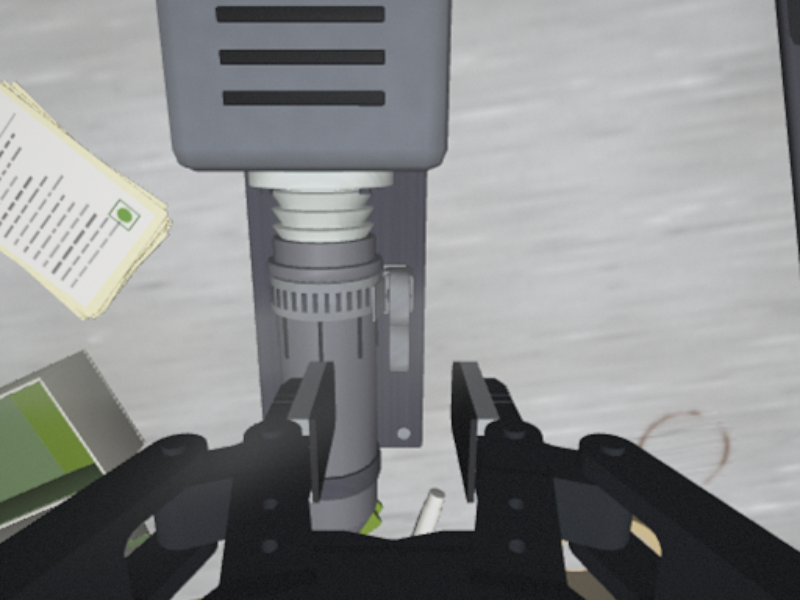

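The band is up against the bead (bead at rows 262–280, band at 280–315). The wings, (400,268) to (400,370), are in line with the pipe, and the gripper is clear.

```bash
python3 -c "
from h import *
print(ticket.job_done())"
```

```text
the job is handed in; nothing more can be done
None
```

The wide-pipe clamp (left inflator) is seated and tightened, and the job is handed in at about 10.6 s of the 35 s allowed.

- **Slide:** I gripped its key from above and slid the clamp about 48 mm. At the raised bead the force rose to about 15 N and travel stopped.
- **Turn:** Only after that did I turn the key clockwise, about 67°. It met a firm stop, with the moment rising to about 1.2 N m. I then eased off, released and lifted clear.
- **Last checks:** The final wrist picture shows the band against the bead and the wings in line with the pipe. The tool force was near zero and nothing touched the inflator.
- **Limits of the checks:** Snugness is judged from the moment and the picture, since the screw angle itself cannot be read. No check disagreed. I never went near the narrow clamp, and did not inspect it again afterwards.

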